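# Nip a mended tile in the holding jig

## Robot

A 7-joint arm with a two-finger parallel gripper is mounted at the origin on a cart in front of the work surface, level with it; the furniture and walls round the work are solid. World frame = base frame: x ahead of the robot, y to its left, z up, the work surface at z = 0. Lengths are in m, angles in rad, forces in N, time in s.
With the tool pointing down it reaches from about 0.4 to 0.85 m from the base axis. Payload 6.9 kg.
Tool frame: the origin (TCP) lies at the very end of the fingers, on their centre line; the grasp point (between the pads) lies bot.hold_point_z behind it (bot.hold_point_z is the distance from the TCP to the grasp point, in m); y points along the fingers, z is the direction in which the jaws open and shut, and the axes are right-handed (so a half turn about y gives the same grasp; the last joint's range is limited). The gripper opens to 85 mm and grips with 20 to 120 N. Pads are 22 mm wide; open, the fingers measure 114 mm over their backs; the gripper's body (76 mm by 85 mm) begins 54 mm behind the grasp point. The pads swing forward as they close: fully open they stand 13 mm farther back than shut.
Start: joints at [1.208, 0.507, -0.238, 1.5, 0.126, 1.149, -0.155], TCP at [0.282, -0.558, 0.231] pointing down, gripper open.
Joint ranges: [-3.08, 3.08], [-0.24, 2.05], [-1.43, 1.35], [0, 2.5], [-1.52, 4.66], [0.17, 1.96], [-2.89, 2.89]. Speed limits (rad/s): [2.39, 2.39, 3.14, 3.14, 3.14, 3.14, 3.14].

## Interface

Orientations are given as a 3x3 rotation matrix whose columns are the frame's x, y, z axes.
In Python, from workcell import sensors, vision, bot gives the robot as it stands.
- The arm moves only by the tool carry_out, never from a script. Its argument "increments" is a list of rows, each a list of 7 numbers: the shift along the tool's x, y, z in cm, then the turn, a rotation vector about the tool's x, y, z in rad, then the opening, from 0 (shut) to 1 (fully open). A call has 1 to 5 rows; each row shifts and turns the pose as measured when the row begins, along the tool's axes as they then stand; what a row does not reach is not made up. A row lasts 1/8 s, in which the tool goes at most 62.5 mm and 10.7 degrees, less where a joint would pass 70% of its speed; a pose out of reach is approached as far as the arm can. A call with a gripper value outside its range is refused whole. The fingers move at their own pace and stop on an object; "force" is the grip in N (left out, the last holds). Time passes only in rows, so rows that do not move let the fingers close. It gives the time, the measured TCP pose, the force and the opening at its end, in the units of the state.
- sensors.get_obs(): the state, without advancing time (a new reading comes with each control period).
- vision.capture(name): name is "side" or "top" or "wrist"; returns (picture, depth): 480x640x3 uint8, red, green, blue; 480x640 float32, m along the optical axis (not along the pixel's ray), 0 where there is no reading.
- vision.camera_params(name): a dict with "vfov" (degrees; the focal length in pixels is half the picture's height over the tangent of half this angle, whatever the lens; pixels are square), "cx", "cy" (the principal point, pixels), "world_from_camera" (4x4, takes a point from camera to world coordinates); the wrist camera has in their place "tool_from_camera" (4x4, takes a point from camera to tool coordinates, whose origin is the TCP and whose axes are the tool frame's). Camera axes: x right, y down, z forward; pixel columns grow to the right and rows downward; lengths in m; the calibration is good to about 2 mm. The wrist camera is an equidistant fisheye: a pixel r from the principal point sees the ray r / f radians off the axis. A picture is of the moment at which its call begins: read the wrist's pose just before it. camera_params takes no time and is no camera call.
- bot.job_done(): hands the job in, once; it reports no verdict.
The state is a dict: "t": time; "joint_positions": joint angles; "qd": joint speeds; "effort": joint torques, N m; "tcp_pos": TCP position; "ee_rot": TCP orientation; "contact_force": force on the tool from outside, world axes, zero at the start; "ft_torque": the same for the moment, N m; "finger_gap": opening from 0.0 (shut) to 1.0 (fully open).
Only numpy, scipy, OpenCV 4.12 (cv2) and the standard library are available. Lean on these libraries where they do the work, as an engineer would, in place of code of your own. Each camera call takes 0.05 s, during which the arm holds its last target. There are 200 camera calls.

## Task

Hold the mended tile in the jig: turn the clamp knob to free the carriage, slide the carriage so that its spring pad gently pushes the tile up against the fixed jaw and stays pressed against it with the spring partly in, then turn the knob fully tight again. The tile is fragile: move it only with the spring pad, never with the gripper, keep it lying flat on the bed, never push so hard that the spring goes solid, and do not shove the things around the jig out of place.

Things in the scene. Friction and masses are not known exactly. Their poses are not given: they have to be found in the camera images.
- jig: holding jig fixed to the worktop: a bare-metal bed 140 (x) x 360 (y) x 18 mm high. Origin: centre of its underside; its y runs along the slide, from the carriage end (-y) to the fixed jaw (+y), whose face is at y = +152 mm; z up. Two steel guide rails, 12 mm wide, 6 mm high, stand on it at x = -55 and +55 mm. Its place and yaw vary.
- fixed_jaw: blue block 124 mm wide (x), 24 mm thick (y), 46 mm high, standing on the bed across its +y end. Origin: on the bed, in the middle of the face that looks to the carriage; axes as the jig.
- carriage_body (a joint): slide of the blue carriage along the jig's y, in m: 0 = far from the fixed jaw, grows towards the jaw, up to 0.11. The carriage is a block 138 (x) x 90 (y) x 34 mm, its top 58 mm above the worktop; its centre lies at jig y = -115 mm + this value. When free it slides with about 2.5 N of friction; when clamped it does not slide.
- carriage_back (a point): centre of the carriage's flat back face (the side away from the jaw), 41 mm above the worktop; pushing this face along the jig's +y slides the carriage towards the jaw. Axes as the jig.
- pad (a joint): how far the spring pad is pushed in towards the carriage, in m: 0 = spring fully out, 0.014 = solid. About 0.5 N per mm. The pad is a grey cork-faced plate 80 (x) x 32 mm high on two rods in front of the carriage.
- pad_face (a point): centre of the spring pad's front face, which looks to the tile (jig +y); 77 mm ahead of the carriage's centre when the spring is out, 40 mm above the worktop.
- clamp (a joint): angle of the clamp knob, in rad: 0 = free (end stop; the bar lies nearly in line with the slide, towards the green dots), 1.4 = fully tight (end stop; the bar lies across the slide, towards the red dots). Turning clockwise seen from above tightens and the value grows. The clamp begins to bite at about 0.9.
- clamp_grip (a point): on the knob's vertical axis at the height to grip, 88 mm above the worktop. The knob is a black bar with a white line, 60 mm long, 14 mm thick, from 68 to 102 mm above the worktop, on a 48 mm disc on the carriage's top, 5 mm ahead of its centre. In the jig's frame the bar's length points at (1.4 - clamp angle) from the jig's x axis, counter-clockwise from above.
- tile: mended terracotta tile with a blue and white glazed top and a dark crack line across, 70 (x) x 110 (y) x 24 mm, lying flat on the bed between the rails, its length along the slide, some way short of the fixed jaw. Origin: centre of its underside; z up.
- tape_roll: bystander: roll of beige tape lying flat, 96 mm wide, 25 mm high; origin: centre of its underside
- petri_dish: bystander: clear round dish with crumbs in it, 66 mm wide, 13 mm high; origin: centre of its underside
- marker: bystander: red and white marker pen lying flat, 135 mm long, 17 mm thick; origin: centre of its underside
Mind the look-alikes: they are no part of the job. Of the things that look like the tile, the larger one is meant.

How it is judged:
By the outcome, as a careful person would: the job done as asked, in the order asked, and still so for the second after the job is handed in, with the robot touching nothing.
It also fails if it takes over 69 s, if anything falls off the work surface, if the arm or the gripper's body presses on something with over 40 N, if the wrist force passes 120 N, or if a joint passes its speed limit or range.

## Working session

There is one attempt and no reset: what is moved stays moved. The work goes in short steps, Python scripts to look and compute and a tool call to move; the robot and the scene stay as the last step left them, time stands still between calls to the robot, and variables do not carry over. Pictures are saved under pics/ and viewed, about 8 in all and at most 12, crops included, and the job is handed in when it is done.

Besides the shell and the picture viewer there is one more tool, called after ">>>" in YAML: its name, and indented under it one key for each argument. carry_out: Moves the arm, as the interface text tells. Its arguments: {"type":"object","properties":{"increments":{"type":"array","items":{"type":"array","items":{"type":"number"}}},"force":{"type":"number"}},"required":["increments"]}

```bash
mkdir -p pics; ls; python3 - <<'E'
from workcell import sensors, vision, bot
import cv2, numpy as np
o=sensors.get_obs()
for k in ('t','tcp_pos','ee_rot','contact_force','finger_gap'): print(k,np.round(o[k],3))
print(bot.hold_point_z)
for n in ('top','side'):
    im,d=vision.capture(n); cv2.imwrite(f'pics/{n}0.png',im[:,:,::-1]); np.savez(f'pics/{n}0.npz',im=im,d=d)
    p=vision.camera_params(n); print(n,p['vfov'],p['cx'],p['cy'],np.round(p['world_from_camera'],3).tolist())
print(vision.camera_params('wrist'))
E
```

```text
pics
t 0.0
tcp_pos [ 0.282 -0.557  0.23 ]
ee_rot [[-0.892 -0.001  0.452]
 [-0.452  0.002 -0.892]
 [ 0.    -1.    -0.002]]
contact_force [0.326 0.107 0.252]
finger_gap 0.999
0.0187
top 56.618342912729894 334.5777018165227 236.44867422876428 [[0.004, -0.991, 0.131, 0.312], [-1.0, -0.004, -0.003, 0.013], [0.004, -0.131, -0.991, 1.287], [0.0, 0.0, 0.0, 1.0]]
side 47.85471109272908 318.25772541233795 238.88137683999665 [[0.96, -0.112, 0.257, 0.044], [-0.28, -0.345, 0.896, -1.508], [-0.011, -0.932, -0.363, 0.681], [0.0, 0.0, 0.0, 1.0]]
{'vfov': 65.70646984690485, 'cx': 313.9717939228681, 'cy': 240.5126720132869, 'tool_from_camera': array([[-5.94225041e-04,  9.61489232e-01,  2.74841961e-01,
        -6.96441598e-02],
       [-1.23509996e-03, -2.74842506e-01,  9.61488467e-01,
        -1.43663496e-01],
       [ 9.99999061e-01,  2.31883227e-04,  1.35085362e-03,
        -1.04152656e-04],
       [ 0.00000000e+00,  0.00000000e+00,  0.00000000e+00,
         1.00000000e+00]])}
```

View pics/top0.png

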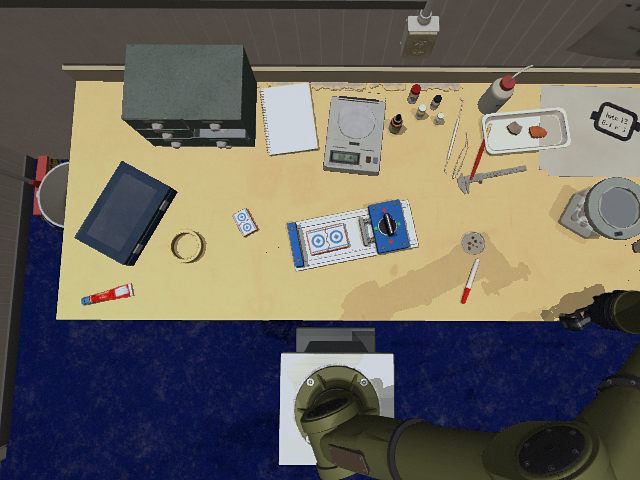

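View pics/side0.png

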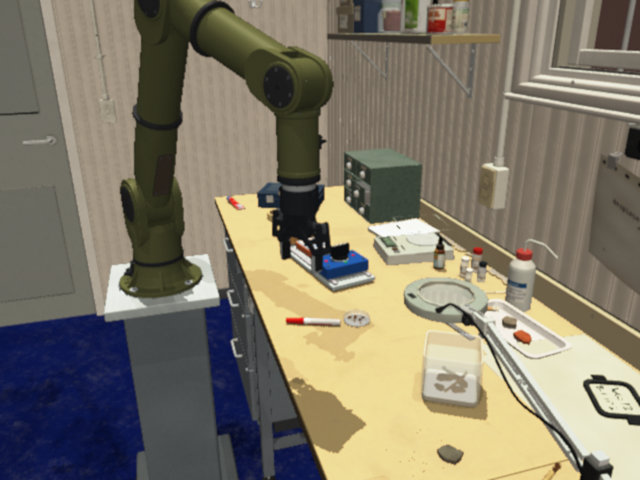

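The top view shows the jig with the carriage at (390,227), the knob at (389,227), the tile at (326,238) and the fixed jaw at (295,245). The petri dish is at (473,243) and the marker at (470,281), both beyond the carriage end.

```bash
cat > h.py <<'E'
from workcell import sensors, vision, bot
import cv2, numpy as np
def ray(n,uv,z,o=None):
    "pixels (N,2) of camera n -> world points on plane z"
    p=vision.camera_params(n); f=240/np.tan(np.radians(p['vfov']/2))
    uv=np.atleast_2d(uv).astype(float); q=(uv-[p['cx'],p['cy']])/f
    if n=='wrist':
        r=np.linalg.norm(q,axis=1,keepdims=True)+1e-12
        d=np.hstack([q/r*np.sin(r),np.cos(r)])
        T=np.eye(4);T[:3,:3]=o['ee_rot'];T[:3,3]=o['tcp_pos'];T=T@p['tool_from_camera']
    else:
        d=np.hstack([q,np.ones((len(q),1))]);T=np.array(p['world_from_camera'])
    d=d@T[:3,:3].T;c=T[:3,3]
    return c+d*((z-c[2])/d[:,2])[:,None]
def blobs(m,amin):
    cs,_=cv2.findContours(m.astype(np.uint8),cv2.RETR_EXTERNAL,cv2.CHAIN_APPROX_NONE)
    return [c[:,0,:] for c in cs if cv2.contourArea(c)>amin]
E
python3 - <<'E'
from h import *
z=np.load('pics/top0.npz');im=z['im'];d=z['d']
hsv=cv2.cvtColor(im,cv2.COLOR_RGB2HSV)
m=cv2.inRange(hsv,(100,140,60),(125,255,255)); roi=np.zeros_like(m);roi[190:280,280:425]=1
for c in blobs((m>0)&(roi>0),40):
    x,y=c.mean(0)
    for zz in (.058,.064):
        w=ray('top',c,zz)[:,:2].astype(np.float32)
        print(np.round((x,y)),zz,np.round(cv2.minAreaRect(w*1000),1).tolist() if 0 else cv2.minAreaRect(w*1000))
# jig bed: bare region corners by eye
print(ray('top',[[287,222],[411,199],[418,247],[295,270]],.018).round(3))
cv2.imwrite('pics/top_crop.png',cv2.resize(im[185:285,275:435,::-1],None,fx=5,fy=5,interpolation=cv2.INTER_CUBIC))
E
```

```text
[295. 244.] 0.058 ((452.619384765625, 119.01301574707031), (122.3810043334961, 22.77783966064453), 11.687552452087402)
[295. 244.] 0.064 ((451.9313049316406, 118.49514770507812), (121.78346252441406, 22.66660499572754), 11.687544822692871)
[389. 226.] 0.058 ((505.06561279296875, -141.15411376953125), (135.9198455810547, 88.77709197998047), 11.568943977355957)
[389. 226.] 0.064 ((504.12139892578125, -140.40171813964844), (135.2561798095703, 88.34361267089844), 11.568960189819336)
[[ 0.521  0.146  0.018]
 [ 0.59  -0.213  0.018]
 [ 0.45  -0.23   0.018]
 [ 0.383  0.121  0.018]]
```

View pics/top_crop.png

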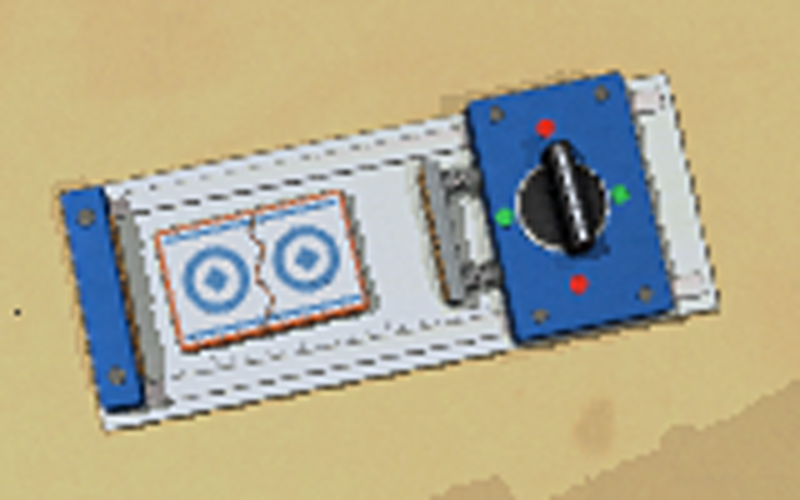

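Jig found: yaw about 11.6° and origin about (0.485, -0.042). The carriage slide reads about 14 mm, and the bed and jaw sizes match those given. Moving above the knob.

>>> carry_out:
  increments:
    - [-4.8, 0, -3.4, 0, 0, 0, 1]
    - [-4.8, 0, -3.4, 0, 0, 0, 1]
    - [-4.8, 0, -3.4, 0, 0, 0, 1]
    - [-4.8, 0, -3.4, 0, 0, 0, 1]
    - [-4.8, 0, -3.4, 0, 0, 0, 1]

```text
t: 0.72
tcp_pos: [0.4198, -0.2946, 0.2278]
ee_rot: [[-0.897, -0.004, 0.442], [-0.442, 0.003, -0.897], [0.002, -1.0, -0.004]]
contact_force: [1.5, 0.0, -0.8]
finger_gap: 0.997
```

>>> carry_out:
  increments:
    - [-4.8, 0, -3.4, 0, 0, 0, 1]
    - [-4.8, 0, -3.4, 0, 0, 0, 1]
    - [-4.8, 0, -3.4, 0, 0, 0, 1]
    - [0, 0, 0, 0, 0.15, 0, 1]
    - [0, 0, 0, 0, 0, 0, 1]

```text
t: 1.35
tcp_pos: [0.5071, -0.1279, 0.2269]
ee_rot: [[-0.951, -0.005, 0.31], [-0.31, 0.005, -0.951], [0.003, -1.0, -0.006]]
contact_force: [-0.2, -0.2, 0.3]
finger_gap: 1.003
```

```bash
python3 - <<'E'
from h import *
o=sensors.get_obs(); im,d=vision.capture('wrist'); cv2.imwrite('pics/w1.png',im[:,:,::-1]); np.save('pics/w1.npy',im)
import pickle; pickle.dump(o,open('pics/w1.pkl','wb'))
print(np.round(o['joint_positions'],2),o['tcp_pos'])
E
```

```text
[ 0.43  0.36 -0.32  1.77  0.13  1.04 -1.19] [ 0.50710627 -0.12787241  0.22694226]
```

View pics/w1.png

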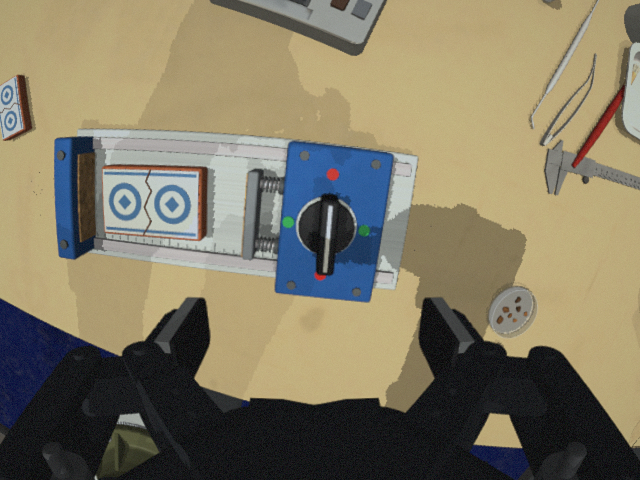

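The wrist view shows the knob bar from (330,196) to (325,273), nearly at the red dots (332,174) and (320,277). The tile is at (155,202) and the jaw face at about x=80–95 px. Measuring these now.

```bash
python3 - <<'E'
from h import *
import pickle
im=np.load('pics/w1.npy');o=pickle.load(open('pics/w1.pkl','rb'))
hsv=cv2.cvtColor(im,cv2.COLOR_RGB2HSV)
def comp(m,x0,x1,y0,y1,a):
    r=np.zeros(m.shape,bool);r[y0:y1,x0:x1]=1
    return blobs((m>0)&r,a)
# dots
D={}
for n,m in (('red',cv2.inRange(hsv,(0,180,120),(6,255,255))|cv2.inRange(hsv,(174,180,120),(180,255,255))),('green',cv2.inRange(hsv,(45,100,90),(85,255,255)))):
    D[n]=[ray('wrist',c.mean(0),.058,o)[0] for c in comp(m,276,390,145,295,8)]
    print(n,np.round(D[n],4).tolist())
# white line
m=cv2.inRange(hsv,(0,0,120),(180,70,255))
for c in comp(m,308,345,200,275,20):
    w=ray('wrist',c,.102,o)[:,:2].astype(np.float32)*1000
    print('line',w.mean(0),cv2.minAreaRect(w),'px',c.mean(0))
m=cv2.inRange(hsv,(100,150,60),(125,255,255))
for c in comp(m,40,400,130,305,400):
    for z in (.058,.064):
        print('blue',z,c.mean(0).round(),cv2.minAreaRect(ray('wrist',c,z,o)[:,:2].astype(np.float32)*1000))
# tile outline terracotta
m=cv2.inRange(hsv,(3,110,60),(16,255,230))
c=np.vstack([k for k in comp(m,95,215,155,250,5)])
print('tile',cv2.minAreaRect(ray('wrist',c,.042,o)[:,:2].astype(np.float32)*1000))
E
```

```text
red [[0.4574, -0.1487, 0.058], [0.548, -0.13, 0.058]]
green [[0.5102, -0.1719, 0.058], [0.4967, -0.1067, 0.058]]
line [ 504.47302 -138.82967] ((504.1929931640625, -138.84848022460938), (51.842811584472656, 3.5820577144622803), 13.686063766479492) px [327.45255474 238.24817518]
blue 0.058 [331. 221.] ((505.52069091796875, -143.44805908203125), (136.0980682373047, 88.6585922241211), 11.517281532287598)
blue 0.064 [331. 221.] ((506.83404541015625, -142.74508666992188), (133.48419189453125, 86.95581817626953), 11.517264366149902)
blue 0.058 [ 64. 197.] ((450.0819396972656, 119.6682357788086), (123.72075653076172, 23.762737274169922), 11.420116424560547)
blue 0.064 [ 64. 197.] ((452.4599914550781, 115.31784057617188), (121.34463500976562, 23.306354522705078), 11.42011547088623)
tile ((471.5869140625, 25.603404998779297), (69.7477798461914, 112.52413940429688), 13.637392044067383)
```

>>> carry_out:
  increments:
    - [0.7, 4, 1.0, 0, 0, 0, 1]
    - [0, 4, 0, 0, 0.08, 0, 1]
    - [0, 2, 0, 0, 0, 0, 1]
    - [0, 0, 0, 0, 0, 0, 1]

```text
t: 1.9
tcp_pos: [0.5024, -0.1428, 0.1247]
ee_rot: [[-0.971, -0.003, 0.239], [-0.239, 0.005, -0.971], [0.002, -1.0, -0.005]]
contact_force: [0.0, 0.3, 0.6]
finger_gap: 0.999
```

>>> carry_out:
  increments:
    - [-0.2, 2.7, -0.3, 0, 0, 0, 1]
    - [0, 2.2, 0, 0, 0, 0, 1]
    - [0, 0.5, 0, 0, 0, 0, 1]
    - [0, 0, 0, 0, 0, 0, 1]

```text
t: 2.4
tcp_pos: [0.5056, -0.1421, 0.0735]
ee_rot: [[-0.971, 0.002, 0.241], [-0.241, 0.003, -0.971], [-0.003, -1.0, -0.002]]
contact_force: [-0.1, -0.5, 0.1]
finger_gap: 1.0
```

>>> carry_out:
  increments:
    - [0.1, 0.2, -0.3, 0, 0, 0, 1]
    - [0, 0, 0, 0, 0, 0, 0.6]
    - [0, 0, 0, 0, 0, 0, 0.3]
  force: 40

```text
t: 2.78
tcp_pos: [0.5049, -0.1397, 0.0737]
ee_rot: [[-0.97, 0.006, 0.241], [-0.241, 0.002, -0.971], [-0.006, -1.0, -0.0]]
contact_force: [0.2, 0.2, 0.6]
finger_gap: 0.604
```

>>> carry_out:
  increments:
    - [0, 0, 0, 0, 0, 0, 0]
    - [0, 0, 0, 0, 0, 0, 0]
    - [0, 0, 0, 0, 0, 0, 0]
    - [0, 0, 0, 0, 0, 0, 0]
    - [0, 0, 0, 0, 0, 0, 0]

```text
t: 3.4
tcp_pos: [0.505, -0.1395, 0.0742]
ee_rot: [[-0.97, 0.006, 0.241], [-0.241, 0.002, -0.97], [-0.007, -1.0, -0.0]]
contact_force: [-0.3, -0.0, 2.3]
finger_gap: 0.156
```

>>> carry_out:
  increments:
    - [0.1, 0, 0, 0, -0.16, 0, 0]
    - [0, 0, 0, 0, -0.16, 0, 0]
    - [0, 0, 0, 0, -0.16, 0, 0]

```text
t: 3.78
tcp_pos: [0.5049, -0.1391, 0.0742]
ee_rot: [[-0.74, 0.008, 0.672], [-0.672, 0.002, -0.74], [-0.007, -1.0, 0.004]]
contact_force: [-0.5, 0.8, 0.7]
finger_gap: 0.153
```

>>> carry_out:
  increments:
    - [0, 0, 0, 0, -0.16, 0, 0]
    - [0, 0, 0, 0, -0.16, 0, 0]
    - [0, 0, 0, 0, -0.16, 0, 0]
    - [0, 0, 0, 0, -0.16, 0, 0]
    - [0, 0, 0, 0, -0.14, 0, 0]

```text
t: 4.4
tcp_pos: [0.5044, -0.1389, 0.0742]
ee_rot: [[-0.03, 0.006, 1.0], [-1.0, 0.003, -0.03], [-0.003, -1.0, 0.006]]
contact_force: [0.3, 1.0, 1.0]
finger_gap: 0.158
```

>>> carry_out:
  increments:
    - [0, 0, 0, 0, -0.06, 0, 0]
    - [0, 0, 0, 0, 0, 0, 0]

```text
t: 4.65
tcp_pos: [0.5043, -0.1389, 0.0742]
ee_rot: [[0.032, 0.006, 0.999], [-0.999, 0.004, 0.032], [-0.004, -1.0, 0.006]]
contact_force: [-0.7, 0.5, 3.0]
finger_gap: 0.157
```

```bash
python3 - <<'E'
from h import *
o=sensors.get_obs(); print(o['contact_force'],o['ft_torque'],o['tcp_pos'],o['ee_rot'].round(3).tolist())
im,d=vision.capture('wrist'); cv2.imwrite('pics/w2.png',im[:,:,::-1])
E
```

```text
[-0.7067599   0.45696905  2.98075474] [0.16720899 0.20015934 0.01120229] [ 0.50431701 -0.13894159  0.07418038] [[0.032, 0.006, 0.999], [-0.999, 0.004, 0.032], [-0.004, -1.0, 0.006]]
```

View pics/w2.png

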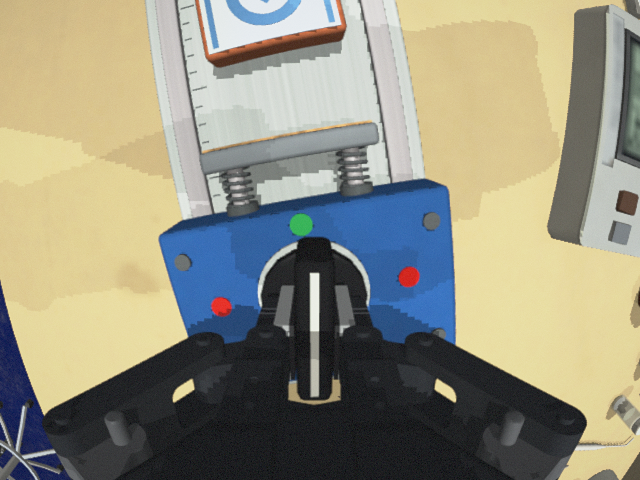

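The bar now lies at the green dots (301,224), so the clamp is free. The pad (290,145) still stands clear of the tile. Sliding next.

>>> carry_out:
  increments:
    - [-0.6, 0, -0.1, 0, 0, 0, 0]
    - [-0.6, 0, -0.1, 0, 0, 0, 0]
    - [-0.6, 0, -0.1, 0, 0, 0, 0]
    - [-0.6, 0, -0.1, 0, 0, 0, 0]
    - [-0.6, 0, -0.1, 0, 0, 0, 0]

```text
t: 5.32
tcp_pos: [0.4982, -0.1089, 0.0742]
ee_rot: [[0.028, 0.007, 1.0], [-1.0, 0.001, 0.028], [-0.001, -1.0, 0.007]]
contact_force: [0.4, -2.5, 0.5]
finger_gap: 0.153
```

>>> carry_out:
  increments:
    - [-0.4, 0, -0.07, 0, 0, 0, 0]
    - [-0.4, 0, -0.07, 0, 0, 0, 0]
    - [-0.3, 0, -0.05, 0, 0, 0, 0]
    - [-0.3, 0, -0.05, 0, 0, 0, 0]
    - [-0.3, 0, -0.05, 0, 0, 0, 0]

```text
t: 5.95
tcp_pos: [0.4945, -0.0911, 0.0742]
ee_rot: [[0.028, 0.007, 1.0], [-1.0, 0.0, 0.028], [-0.0, -1.0, 0.007]]
contact_force: [1.3, -4.8, 1.2]
finger_gap: 0.154
```

>>> carry_out:
  increments:
    - [-0.3, 0, -0.05, 0, 0, 0, 0]
    - [-0.3, 0, -0.05, 0, 0, 0, 0]
    - [-0.3, 0, -0.05, 0, 0, 0, 0]
    - [-0.3, 0, -0.05, 0, 0, 0, 0]

```text
t: 6.45
tcp_pos: [0.4921, -0.0794, 0.0742]
ee_rot: [[0.027, 0.007, 1.0], [-1.0, -0.001, 0.027], [0.001, -1.0, 0.007]]
contact_force: [0.9, -4.6, 0.8]
finger_gap: 0.153
```

>>> carry_out:
  increments:
    - [-0.2, 0, -0.04, 0, 0, 0, 0]
    - [-0.2, 0, -0.04, 0, 0, 0, 0]
    - [-0.2, 0, -0.04, 0, 0, 0, 0]
    - [-0.1, 0, -0.02, 0, 0, 0, 0]

```text
t: 6.95
tcp_pos: [0.4906, -0.0717, 0.0742]
ee_rot: [[0.027, 0.007, 1.0], [-1.0, -0.0, 0.027], [0.001, -1.0, 0.007]]
contact_force: [1.9, -4.3, 1.1]
finger_gap: 0.154
```

```bash
python3 - <<'E'
from h import *
o=sensors.get_obs(); print(o['contact_force'],o['ft_torque'],o['tcp_pos'])
im,d=vision.capture('wrist'); cv2.imwrite('pics/w3.png',im[:,:,::-1]);np.save('pics/w3.npy',im)
E
```

```text
[ 1.93346976 -4.32606235  1.10136128] [-0.76691131 -0.11965044  0.0382123 ] [ 0.4905634  -0.07169367  0.07418696]
```

View pics/w3.png

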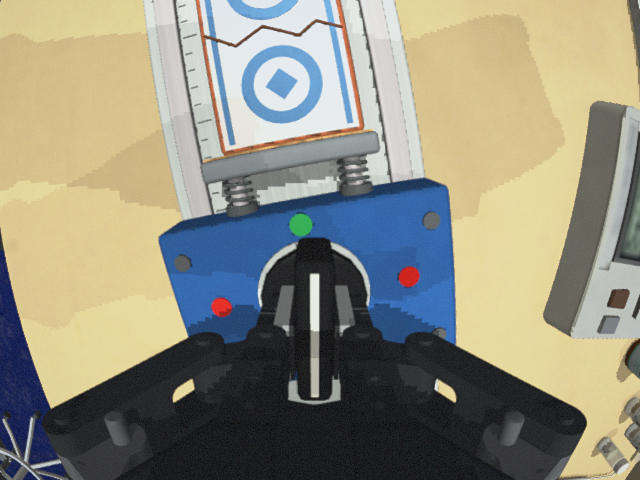

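The tile's near edge is square on the pad (285,148) and the springs are slightly in. The tile is still sliding, with a steady force of about 4.5 N.

>>> carry_out:
  increments:
    - [-0.1, 0, -0.02, 0, 0, 0, 0]
    - [-0.1, 0, -0.02, 0, 0, 0, 0]
    - [-0.1, 0, -0.02, 0, 0, 0, 0]

```text
t: 7.38
tcp_pos: [0.4899, -0.0686, 0.0742]
ee_rot: [[0.027, 0.007, 1.0], [-1.0, -0.0, 0.027], [0.001, -1.0, 0.007]]
contact_force: [2.7, -3.7, 0.5]
finger_gap: 0.153
```

>>> carry_out:
  increments:
    - [-0.1, 0, -0.02, 0, 0, 0, 0]
    - [-0.1, 0, -0.02, 0, 0, 0, 0]

```text
t: 7.62
tcp_pos: [0.4895, -0.0666, 0.0742]
ee_rot: [[0.027, 0.007, 1.0], [-1.0, -0.001, 0.027], [0.001, -1.0, 0.007]]
contact_force: [0.9, -4.2, 1.4]
finger_gap: 0.156
```

```bash
python3 - <<'E'
from h import *
o=sensors.get_obs()
im,d=vision.capture('wrist'); cv2.imwrite('pics/w4.png',im[:,:,::-1])
t,d=vision.capture('top'); cv2.imwrite('pics/top4.png',t[:,:,::-1])
A=[cv2.imread(f'pics/w{k}.png')[100:240,150:460] for k in (2,3,4)]
c=cv2.resize(t[185:285,275:435,::-1],None,fx=3,fy=3,interpolation=cv2.INTER_CUBIC)
out=np.zeros((580,800,3),np.uint8)
out[:140,:310]=A[0];out[140:280,:310]=A[1];out[280:420,:310]=A[2];out[:300,315:795]=c
cv2.imwrite('pics/m4.png',out)
E
```

```text
(no output)
```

View pics/m4.png

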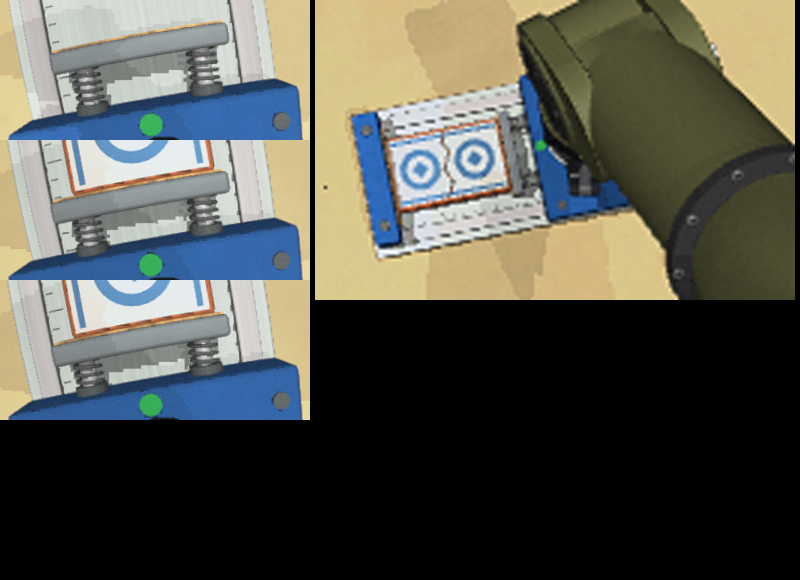

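Top crop: the tile is close to or touching the jaw, and the pad is on the tile's near end. I'll measure the pad compression and the tile-to-jaw gap.

```bash
cat > m.py <<'E'
from h import *
jx=np.array([np.cos(np.radians(11.5)),np.sin(np.radians(11.5))]);jy=np.array([-jx[1],jx[0]])
def padin(name,o):
    im=cv2.imread(name); g=im.astype(int)
    hsv=cv2.cvtColor(im,cv2.COLOR_BGR2HSV)
    # cork strip / front-top edge: topmost row of the largest grey run above the carriage at several columns
    m=((hsv[:,:,1]<45)&(hsv[:,:,2]>95)&(hsv[:,:,2]<165)).astype(np.uint8)
    m[:100]=0;m[215:]=0;m[:,:195]=0;m[:,385:]=0
    m=cv2.morphologyEx(m,cv2.MORPH_OPEN,np.ones((7,15)))
    c=max(blobs(m,100),key=len); P=[]
    for col in range(250,330,10):
        r=c[abs(c[:,0]-col)<=1][:,1]; P.append((col,r.min()))
    gd=cv2.inRange(hsv,(45,100,90),(85,255,255)); gd[:200]=0;gd[245:]=0;gd[:,:270]=0;gd[:,330:]=0
    gc=max(blobs(gd,20),key=len).mean(0)
    w=ray('wrist',P,.056,o)[:,:2]; g=ray('wrist',gc,.058,o)[0,:2]
    return np.median((w-g)@jy)*1000, P[0],P[-1]
E
python3 - <<'E'
from m import *
o=sensors.get_obs()
for k in (2,3,4): print(k,padin(f'pics/w{k}.png',o))
t=cv2.imread('pics/top4.png');hsv=cv2.cvtColor(t,cv2.COLOR_BGR2HSV)
m=cv2.inRange(hsv,(100,140,60),(125,255,255));m[:,:280]=0;m[:,320:]=0;m[:200]=0;m[280:]=0
c=max(blobs(m,40),key=len); w=ray('top',c,.064)[:,:2]
r=cv2.minAreaRect(w.astype(np.float32)*1000);print('jaw',r); jc=np.array(r[0])
m=cv2.inRange(hsv,(3,110,60),(14,255,230));m[:,:298]=0;m[:,350:]=0;m[:215]=0;m[262:]=0
c=np.vstack(blobs(m,3)); 
r=cv2.minAreaRect(ray('top',c,.042)[:,:2].astype(np.float32)*1000);print('tile',r)
print('gap', (jc-np.array(r[0]))@jy-12-55)
E
```

```text
2 (np.float64(35.82452734622983), (250, np.int32(143)), (320, np.int32(141)))
3 (np.float64(33.88289948036126), (250, np.int32(153)), (320, np.int32(145)))
4 (np.float64(33.84994998986048), (250, np.int32(156)), (320, np.int32(144)))
jaw ((451.9313049316406, 118.49514770507812), (121.78346252441406, 22.66660499572754), 11.687544822692871)Traceback (most recent call last):
  File "<stdin>", line 9, in <module>
    return _nx.concatenate(arrs, 0, dtype=dtype, casting=casting)
           ~~~~~~~~~~~~~~~^^^^^^^^^^^^^^^^^^^^^^^^^^^^^^^^^^^^^^^
ValueError: need at least one array to concatenate
```

```bash
cat > m.py <<'E'
from h import *
jx=np.array([np.cos(np.radians(11.5)),np.sin(np.radians(11.5))]);jy=np.array([-jx[1],jx[0]])
def padin(name,o):
    a=cv2.imread('pics/w2.png');b=cv2.imread(name); R=[]
    for x0,x1,y0,y1 in ((355,390,118,146),(196,225,146,176)):   # ends of the plate
        s=cv2.matchTemplate(b[y0-6:y1+30,x0-12:x1+12],a[y0:y1,x0:x1],cv2.TM_CCOEFF_NORMED)
        _,v,_,(dx,dy)=cv2.minMaxLoc(s); dx-=12;dy-=6
        p=np.array([(x0+x1)/2,(y0+y1)/2])
        q=ray('wrist',[p,p+[dx,dy]],.050,o)[:,:2]
        R.append((round(v,2),dx,dy,round(float((q[0]-q[1])@jy)*1000,1)))
    return R
def tilegap(name):
    t=cv2.imread(name);hsv=cv2.cvtColor(t,cv2.COLOR_BGR2HSV)
    m=cv2.inRange(hsv,(100,140,60),(125,255,255));m[:,:280]=0;m[:,320:]=0;m[:200]=0;m[280:]=0
    k=max(blobs(m,40),key=len); jc=np.array(cv2.minAreaRect(ray('top',k,.064)[:,:2].astype(np.float32)*1000)[0])
    m=cv2.inRange(hsv,(2,90,60),(13,255,235));m[:,:298]=0;m[:,345:]=0;m[:222]=0;m[260:]=0
    v,u=np.nonzero(m); w=ray('top',np.c_[u,v],.042)[:,:2]*1000
    r=cv2.minAreaRect(w.astype(np.float32)); return r,(jc-np.array(r[0]))@jy-12-55
E
python3 - <<'E'
from m import *
o=sensors.get_obs()
for k in (3,4): print(k,padin(f'pics/w{k}.png',o))
print(tilegap('pics/top0.png'));print(tilegap('pics/top4.png'))
E
```

```text
3 [(0.79, 1, 9, 4.1), (0.9, 1, 9, 4.2)]
4 [(0.78, 1, 11, 5.0), (0.94, 2, 12, 5.7)]
(((467.16021728515625, 42.70022964477539), (70.58213806152344, 131.94337463378906), 12.50056266784668), np.float64(10.30946949134308))
(((467.3139343261719, 53.13496398925781), (70.3935775756836, 109.09911346435547), 12.283953666687012), np.float64(0.11486176998133146))
```

Tile is at the jaw: gap about 0.1 mm and measured size 70×109 mm. Spring is in about 5.4 mm. I'll press 2 mm more, then tighten.

>>> carry_out:
  increments:
    - [-0.1, 0, -0.02, 0, 0, 0, 0]
    - [-0.1, 0, -0.02, 0, 0, 0, 0]
    - [0, 0, 0, 0, 0, 0, 0]

```text
t: 8.1
tcp_pos: [0.4892, -0.065, 0.0742]
ee_rot: [[0.027, 0.007, 1.0], [-1.0, -0.001, 0.027], [0.001, -1.0, 0.007]]
contact_force: [1.4, -3.3, 0.8]
finger_gap: 0.157
```

>>> carry_out:
  increments:
    - [0, 0, 0, 0, 0.16, 0, 0]
    - [0, 0, 0, 0, 0.16, 0, 0]
    - [0, 0, 0, 0, 0.16, 0, 0]

```text
t: 8.48
tcp_pos: [0.4895, -0.0651, 0.0742]
ee_rot: [[-0.451, 0.008, 0.893], [-0.893, -0.0, -0.451], [-0.003, -1.0, 0.007]]
contact_force: [1.5, -5.3, -1.5]
finger_gap: 0.156
```

>>> carry_out:
  increments:
    - [0, 0, 0, 0, 0.16, 0, 0]
    - [0, 0, 0, 0, 0.16, 0, 0]
    - [0, 0, 0, 0, 0.16, 0, 0]
    - [0, 0, 0, 0, 0.16, 0, 0]

```text
t: 8.98
tcp_pos: [0.4898, -0.0655, 0.0742]
ee_rot: [[-0.904, 0.009, 0.427], [-0.427, -0.0, -0.904], [-0.008, -1.0, 0.004]]
contact_force: [0.1, -5.1, -0.3]
finger_gap: 0.15
```

>>> carry_out:
  increments:
    - [0, 0, 0, 0, 0.16, 0, 0]
    - [0, 0, 0, 0, 0.1, 0, 0]
    - [0, 0, 0, 0, 0.05, 0, 0]

```text
t: 9.35
tcp_pos: [0.4899, -0.0656, 0.0743]
ee_rot: [[-0.992, 0.01, 0.123], [-0.123, -0.002, -0.992], [-0.01, -1.0, 0.003]]
contact_force: [-0.5, -4.6, 3.1]
finger_gap: 0.154
```

```bash
python3 - <<'E'
from h import *
o=sensors.get_obs();R=o['ee_rot']; print(o['ft_torque'],np.degrees(np.arctan2(R[1,2],R[0,2])))
E
```

```text
[-1.21763096  0.05903604  1.68992279] -82.94266582861725
```

>>> carry_out:
  increments:
    - [0, 0, 0, 0, 0, 0, 0]
    - [0, 0, 0, 0, 0.05, 0, 0]
    - [0, 0, 0, 0, 0, 0, 0]
  force: 70

```text
t: 9.72
tcp_pos: [0.4908, -0.0654, 0.0744]
ee_rot: [[-0.996, 0.013, 0.085], [-0.085, -0.004, -0.996], [-0.012, -1.0, 0.005]]
contact_force: [1.4, -6.1, -0.5]
finger_gap: 0.153
```

```bash
python3 - <<'E'
from m import *
o=sensors.get_obs();R=o['ee_rot']; print(o['ft_torque'],o['contact_force'],np.degrees(np.arctan2(R[1,2],R[0,2])))
im,d=vision.capture('wrist'); cv2.imwrite('pics/w5.png',im[:,:,::-1])
E
```

```text
[-1.13104692 -0.27643788  1.34294474] [ 1.3994429  -6.11090861 -0.49148503] -85.11551176447503
```

View pics/w5.png

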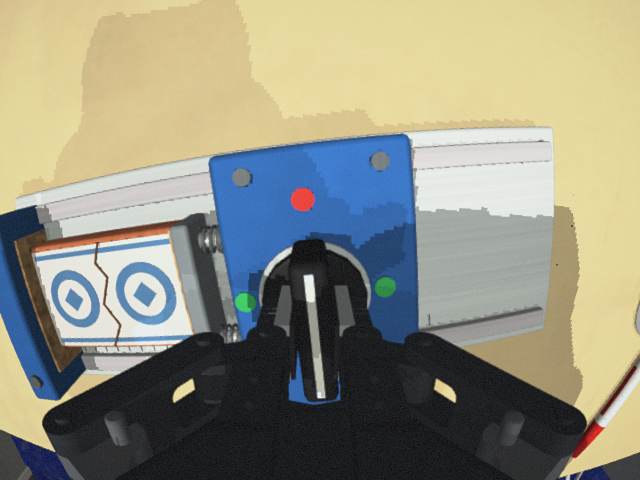

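The tile is against the jaw, the springs are in, and the bar lies along the red dot at its stop: it now twists slightly in the fingers. Releasing.

>>> carry_out:
  increments:
    - [0, 0, 0, 0, 0, 0, 0.5]
    - [0, 0, 0, 0, 0, 0, 1]
    - [0, 0, 0, 0, 0, 0, 1]
    - [0, 0, 0, 0, 0, 0, 1]
  force: 40

```text
t: 10.28
tcp_pos: [0.4901, -0.0622, 0.0739]
ee_rot: [[-0.996, 0.011, 0.088], [-0.088, -0.001, -0.996], [-0.011, -1.0, 0.002]]
contact_force: [0.4, -0.3, 0.0]
finger_gap: 0.98
```

>>> carry_out:
  increments:
    - [0, -3, 0, 0, 0, 0, 1]
    - [0, -4, 0, 0, 0, 0, 1]
    - [0, -5, 0, 0, 0, 0, 1]
    - [0, -3, 0, 0, 0, 0, 1]
    - [0, 0, 0, 0, 0, 0, 1]

```text
t: 10.9
tcp_pos: [0.4877, -0.0611, 0.228]
ee_rot: [[-0.996, 0.01, 0.088], [-0.088, 0.001, -0.996], [-0.01, -1.0, 0.0]]
contact_force: [0.4, -0.1, -0.8]
finger_gap: 1.005
```

```bash
python3 - <<'E'
from m import *
o=sensors.get_obs();print(o['tcp_pos'],o['contact_force'])
im,d=vision.capture('wrist'); cv2.imwrite('pics/w6.png',im[:,:,::-1])
t,d=vision.capture('top'); cv2.imwrite('pics/top6.png',t[:,:,::-1])
print(tilegap('pics/top6.png'))
hsv=cv2.cvtColor(im,cv2.COLOR_RGB2HSV)
red=cv2.inRange(hsv,(0,180,120),(6,255,255))|cv2.inRange(hsv,(174,180,120),(180,255,255))
gr=cv2.inRange(hsv,(45,100,90),(85,255,255))
for n,m in (('r',red),('g',gr)):
    for c in blobs(m,8): print(n,c.mean(0).round(),ray('wrist',c.mean(0),.058,o)[0].round(4))
m=cv2.inRange(hsv,(0,0,120),(180,70,255))
for c in blobs(m,40):
    w=ray('wrist',c,.102,o)[:,:2].astype(np.float32)*1000; r=cv2.minAreaRect(w)
    if 35<max(r[1])<60 and min(r[1])<10: print('line',r,c.mean(0))
E
```

```text
[ 0.48774688 -0.0611433   0.22803123] [ 0.39489614 -0.0622181  -0.79434999]
(((466.2521667480469, 53.47627639770508), (71.73762512207031, 109.42752075195312), 11.009906768798828), np.float64(-0.43911816883917254))
r [325. 270.] [ 0.443  -0.0756  0.058 ]
r [313. 167.] [ 0.5333 -0.0571  0.058 ]
r [614.  70.] [ 0.6873 -0.3669  0.058 ]
g [282. 224.] [ 0.482  -0.0338  0.058 ]
g [358. 216.] [ 0.4952 -0.099   0.058 ]
line ((234.826904296875, 95.05630493164062), (9.518853187561035, 44.030113220214844), 89.9811019897461) [151.03636364 442.69090909]
line ((488.9291687011719, -66.1683578491211), (51.66734313964844, 3.685347080230713), 11.5277738571167) [320.26811594 231.        ]
line ((503.5166931152344, 57.7796630859375), (2.745551109313965, 43.44829177856445), 11.739105224609375) [164.22772277 200.33663366]
```

View pics/w6.png

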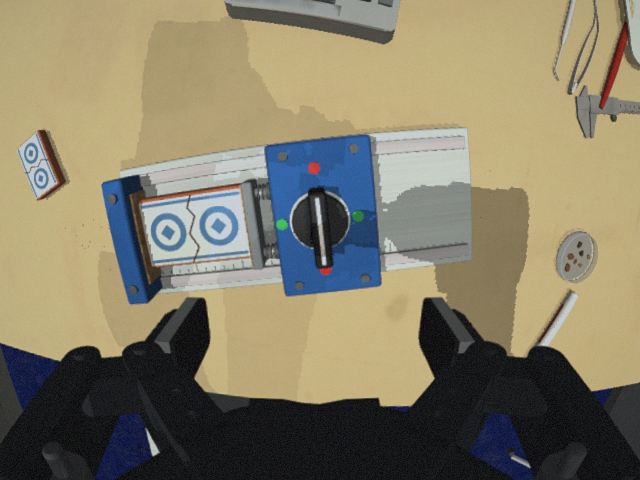

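```bash
python3 -c "
from workcell import bot; print(bot.job_done())"
```

```text
the job is handed in; nothing more can be done
None
```

The tile is clamped in the jig and I've handed the job in, at about 11 s of the 69 s allowed. I gripped the knob once: turned it to the free stop, slid the carriage about 74 mm by the knob, turned it back to the tight stop, then let go and lifted clear.

My last checks, after the gripper had let go:
- **Knob:** the bar's line is at 11.5°, the same as the jig's yaw, so it is fully tight. The bar twisted slightly in the fingers at the end, which also fits it being at its stop.
- **Tile:** it lies square against the fixed jaw. The top view gives a gap of about -0.4 mm, which is contact within the measuring error.
- **Spring:** I estimate it is in about 6–8 mm of 14. This is the least certain figure. Just before the last ~2 mm of push the wrist view gave about 5.4 mm, while the carriage position gave about 7 mm. I did not measure it again after tightening.
- **Forces and surroundings:** wrist forces stayed near 6 N or below at every reading. The gripper touched only the knob, and I saw nothing around the jig out of place. I didn't measure the bystanders, and the tape roll was not in the last picture I viewed.

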